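# Back the gauging dial up one notch

### The arm

A 7-joint arm with a two-finger parallel gripper is mounted at the origin on the work surface. World frame = base frame: x ahead of the robot, y to its left, z up, the work surface at z = 0. Lengths are in m, angles in rad, forces in N, time in s.
With the tool pointing down it reaches from about 0.425 to 0.925 m from the base axis. Payload 6.8 kg.
Tool frame: the origin (TCP) lies on the centre line of the jaws, within the pads' length; the fingertips stand 17 mm ahead of it and the grasp point (between the pads) lies 2 mm behind it; z points along the fingers, x is the direction in which the jaws open and shut, and the axes are right-handed (so a half turn about z gives the same grasp; the last joint's range is limited). The gripper opens to 85 mm and grips with 20 to 120 N. Pads are 22 mm wide; open, the fingers measure 114 mm over their backs; the gripper's body (76 mm by 85 mm) begins 54 mm behind the grasp point. The pads swing forward as they close: fully open they stand 13 mm farther back than shut.
Start: joints at [1.214, 0.477, 0.022, 1.555, -0.011, 1.109, -0.083], TCP at [0.166, -0.654, 0.248] pointing down, gripper open.
Joint ranges: [-2.96, 2.96], [-0.34, 2.1], [-1.41, 1.46], [0.24, 2.44], [-1.37, 4.51], [0.17, 1.92], [-2.96, 2.96]. Speed limits (rad/s): [2.39, 2.39, 3.14, 3.14, 3.14, 3.14, 3.14].

### API

Orientations are given as a rotation vector (axis times angle).
In Python, from bench import r gives the robot as it stands.
- The arm moves only by the tool arm_command, never from a script. Its argument "increments" is a list of rows, each a list of 3 entries, a list of its own where there are three numbers: the shift along the world's x, y, z in m, then the turn, a rotation vector about the world's x, y, z in rad, then the opening in per cent of the stroke, from 0 (shut) to 100 (fully open). A call has 1 to 10 rows; each row is the pose to reach, as a shift and turn from the pose commanded when the call began; what a row does not reach only later rows make up. A row lasts 1/10 s, in which the tool goes at most 50 mm and 8.59 degrees, less where a joint would pass 70% of its speed; a pose out of reach is approached as far as the arm can. A call with a gripper value outside its range is refused whole. The fingers move at their own pace and stop on an object; "newtons" is the grip in N (left out, the last holds). Time passes only in rows, so rows that repeat a pose let the fingers close. It gives the time, the measured TCP pose, the force and the opening at its end, in the units of the state.
- r.get_obs(): the state, without advancing time (a new reading comes with each control period).
- r.grab_frame(name): name is "scene" or "top" or "wrist"; returns the picture (480x640x3 uint8, blue, green, red); there is no depth.
- r.camera_model(name): a dict with "camera_matrix" (3x3 intrinsics, pixels), "D" ([k1, k2, p1, p2, k3] as OpenCV has them; the pictures are not rectified), "camera_from_world" (4x4, takes a point from world to camera coordinates). Camera axes: x right, y down, z forward; pixel columns grow to the right and rows downward; lengths in m; the calibration is good to about 2 mm. A picture is of the moment at which its call begins: read the wrist's pose just before it. camera_model takes no time and is no camera call; for the wrist camera it gives the pose at the moment of the call.
- r.hand_in(): hands the job in, once; it reports no verdict.
The state is a dict: "clock": time; "joints": joint angles; "qvel": joint speeds; "tau": joint torques, N m; "tcp_pos": TCP position; "orientation": TCP orientation; "contact_force": force on the tool from outside, world axes, zero at the start; "moment": the same for the moment, N m; "grip_width": finger opening in m.
Only numpy, scipy, OpenCV 4.12 (cv2) and the standard library are available. Lean on these libraries where they do the work, as an engineer would, in place of code of your own. Each camera call takes 0.05 s, during which the arm holds its last target. There are 200 camera calls.

### The job

The turntable of the can gauge has been fed one place too far. With a fingertip on its ball lift, lift the pawl out of the ratchet and throw it right over so that it stays up, push the turntable back (clockwise from above) by a stud just one notch, so that the tin that was missed stands under the gauge again, then tip the pawl back down so that it sits fully in its notch. Leave the tins standing on their pads, never lifting one, and knock neither the gauge nor anything on the table.

Things in the scene. Friction and masses are not known exactly. Their poses are not given: they have to be found in the camera images.
- station: gauging station fixed to the table: grey base 380 x 400 x 14 mm carrying a round turntable (the dial), its pawl and a dial gauge on a column. Origin on the dial's axis at table height; x axis roughly away from the robot, y to its left, z up; the gauge column stands 205 mm from the axis, at 45 degrees between x and y.
- dial (a joint): turn of the dial, rad: growing = counter-clockwise from above = forward feed; falling = clockwise = backward. Starts at 0 to 0.05; at 0 a notch face meets the pawl. One notch = one pad = 0.785 rad, so the wanted notch is at -0.785, where the dial can still play 0.055 forward with the pawl down. It has bearing drag (0.3 N m) and stays where it is left.
- hub (a point): centre of the dial's top, 62 mm above the table; turns with the dial. The dial is a metal disc of radius 152 mm, its face 40 mm above the table, with eight black rubber pads (58 mm across, 80 mm from the axis), eight push studs between them, and a steel ratchet ring on its rim.
- stud (a point): the push stud nearest the robot, half-way up. All eight are alike: upright steel pins 12 mm across, 122 mm from the axis, midway between two pads, standing 39 mm proud of the dial (top 79 mm above the table). Pushed sideways along its circle, a stud turns the dial.
- pawl (a joint): lift of the pawl, rad: 0 = down in a notch; 0.13 = nose resting on the ring between notches; 1.27 = thrown right over against its stop pin, the bar then leaning up steeply, its end 120 mm above the table. Beyond about 1.03 its weight tips it over and it stays up by itself; below that it falls down.
- ball (a point): centre of the 24 mm steel ball on the pawl's finger lift, a bent rod on the pawl's outer side. It swings in an upright arc of 56 mm radius about the pivot, 38 mm outside the pawl. Pawl down: 94 mm above the table, 32 mm from the pivot towards the nose. Thrown over: 92 mm above the table, 35 mm beyond the pivot. Moves under a few newtons.
- nose (a point): underside of the pawl's nose, 71 mm from the pivot. The pawl, a dark steel bar, lies along the rim right of the station; from pivot to nose it points 15 degrees left of the station's x. Its post (57 mm high) stands between it and the ball. In a notch (10 mm deep, upright face at the counter-clockwise end, 17 mm floor, then a slope) it stops clockwise turning only.
- gauge: the height gauge of the station: steel column 22 mm thick, 241 mm high, with an arm carrying a round dial indicator 58 mm across over the dial. Fixed; origin as the station's, its x axis towards the column.
- gauge_tip (a point): tip of the gauge's plunger, 95 mm above the table, over the place of a pad 80 mm from the dial's axis; fixed.
- can_a_mid (a point): centre of a closed filled tin, 52 mm across, 40 mm high, about 95 g, standing loose on its pad of the dial: the tin to be gauged: at the start it stands one pad past the gauge tip, counter-clockwise of it.
- pad_a (a point): centre of the top of the pad under tin a, 42 mm above the table; turns with the dial.
- can_b_mid (a point): centre of a closed filled tin, 52 mm across, 40 mm high, about 95 g, standing loose on its pad of the dial: the next tin counter-clockwise after tin a.
- pad_b (a point): centre of the top of the pad under tin b, 42 mm above the table; turns with the dial.
- can_c_mid (a point): centre of a closed filled tin, 52 mm across, 40 mm high, about 95 g, standing loose on its pad of the dial: the next after tin b.
- pad_c (a point): centre of the top of the pad under tin c, 42 mm above the table; turns with the dial.
- can_d_mid (a point): centre of a closed filled tin, 52 mm across, 40 mm high, about 95 g, standing loose on its pad of the dial: the tin two pads clockwise of the gauge tip.
- pad_d (a point): centre of the top of the pad under tin d, 42 mm above the table; turns with the dial.
- can_e_mid (a point): centre of a closed filled tin, 52 mm across, 40 mm high, about 95 g, standing loose on its pad of the dial: the tin one pad clockwise of the gauge tip.
- pad_e (a point): centre of the top of the pad under tin e, 42 mm above the table; turns with the dial.
- big_tin: open empty tin, 99 mm across, 119 mm high, upright on the table, left. Origin at its foot.
- reagent: brown bottle, 72 mm across, 170 mm high, upright on the table, left. Origin at its foot.
- jar: white jar, 66 mm across, 100 mm high, upright on the table, right. Origin at its foot.
- lids: small stack of tin ends, 101 mm across, 15 mm high, flat on the table, right. Origin under its centre.

How it is judged:
On the way, in this order (a step that is already met when the one before it is completed fails the run):
1. the pawl has been thrown right over (1.15 rad or more) before the dial goes back (value of joint pawl above 1.15 rad and value of joint dial above -0.15 rad), for 0.2 s.
2. the dial has been pushed back most of a notch (past -0.4 rad) (value of joint dial below -0.4 rad), for 0.1 s.
At the end, for the whole second after the job is handed in: the dial rests one notch back (joint between -0.835 and -0.695 rad), the pawl is down in that notch (under 0.05 rad), tin a is under the gauge tip (within 18 mm sideways), and all five tins stand on their pads (within 15 mm of the pad centres) (value of joint pawl below 0.05 rad and value of joint dial between -0.835 and -0.695 rad and velocity of joint dial between -0.02 and 0.02 rad/s and horizontal distance between can_a_mid and gauge_tip below 0.018 m and horizontal distance between can_a_mid and pad_a below 0.015 m and horizontal distance between can_b_mid and pad_b below 0.015 m and horizontal distance between can_c_mid and pad_c below 0.015 m and horizontal distance between can_d_mid and pad_d below 0.015 m and horizontal distance between can_e_mid and pad_e below 0.015 m and height (world z) of can_a_mid between 0.055 and 0.07 m and height (world z) of can_b_mid between 0.055 and 0.07 m and height (world z) of can_c_mid between 0.055 and 0.07 m and height (world z) of can_d_mid between 0.055 and 0.07 m and height (world z) of can_e_mid between 0.055 and 0.07 m); the robot touches nothing.
It fails at once if a tin on the dial is lifted, tipped or knocked off its pad (height (world z) of any of can_a_mid, can_b_mid, can_c_mid, can_d_mid, can_e_mid above 0.072 m or height (world z) of any of can_a_mid, can_b_mid, can_c_mid, can_d_mid, can_e_mid below 0.05 m or angle between any of can_a_mid, can_b_mid, can_c_mid, can_d_mid, can_e_mid's own z axis and vertical above 0.3 rad or horizontal distance between can_a_mid and pad_a above 0.02 m or horizontal distance between can_b_mid and pad_b above 0.02 m or horizontal distance between can_c_mid and pad_c above 0.02 m or horizontal distance between can_d_mid and pad_d above 0.02 m or horizontal distance between can_e_mid and pad_e above 0.02 m).
It fails at once if the gauge is knocked (more than 5 N) (contact force between any of the fingers, the arm and gauge above 5 N).
It fails at once if the big tin, the bottle, the jar or the lids are moved more than 20 mm (distance of any of big_tin, reagent, jar, lids from where it was at the start of the episode above 0.02 m).
It also fails if it takes over 69 s, if anything falls off the work surface, if the arm or the gripper's body presses on something with over 40 N, if the wrist force passes 120 N, or if a joint passes its speed limit or range.

## Working session

There is one attempt and no reset: what is moved stays moved. The work goes in short steps, Python scripts to look and compute and a tool call to move; the robot and the scene stay as the last step left them, time stands still between calls to the robot, and variables do not carry over. Pictures are saved under pics/ and viewed, about 8 in all and at most 12, crops included, and the job is handed in when it is done.

Besides the shell and the picture viewer there is one more tool, called after "Request:" as name(argument=value, ...), one argument or row to a line, values as JSON. arm_command: Moves the arm, as the interface text tells. Its arguments: {"type":"object","properties":{"increments":{"type":"array","items":{"type":"array"}},"newtons":{"type":"number"}},"required":["increments"]}

```bash
mkdir -p pics; ls; python3 - <<'E'
from bench import r
import cv2,numpy as np
np.set_printoptions(precision=4,suppress=True)
print(r.get_obs())
for n in("scene","top"):
    im=r.grab_frame(n); cv2.imwrite(f"pics/{n}0.png",im)
    m=r.camera_model(n); print(n,m)
E
```

```text
pics
{'clock': 0.0, 'joints': array([ 1.2139,  0.4778,  0.0223,  1.5565, -0.0115,  1.1093, -0.0831]), 'qvel': array([ 0.0004,  0.    , -0.0016,  0.0014,  0.0002, -0.0021,  0.0001]), 'tau': array([  0.0004, -59.6445,   1.6081, -28.1194,   0.0125,   0.0094,
         0.    ]), 'tcp_pos': array([ 0.1661, -0.6537,  0.2473]), 'orientation': array([-2.4791,  1.928 ,  0.0024]), 'contact_force': array([-0.5043,  0.2867, -0.1222]), 'moment': array([ 0.0208,  0.0121, -0.0007]), 'grip_width': 0.08547044240876063}
scene {'camera_matrix': array([[537.626 ,   0.    , 321.373 ],
       [  0.    , 537.626 , 243.1727],
       [  0.    ,   0.    ,   1.    ]]), 'D': array([0.0414, 0.    , 0.    , 0.    , 0.    ]), 'camera_from_world': array([[ 0.7079,  0.7062,  0.0141, -0.3312],
       [ 0.5098, -0.497 , -0.7022, -0.2013],
       [-0.4889,  0.5043, -0.7118,  1.5159],
       [ 0.    ,  0.    ,  0.    ,  1.    ]])}
top {'camera_matrix': array([[561.2265,   0.    , 325.1434],
       [  0.    , 561.2265, 237.19  ],
       [  0.    ,   0.    ,   1.    ]]), 'D': array([0.0458, 0.    , 0.    , 0.    , 0.    ]), 'camera_from_world': array([[-0.0231, -0.9997, -0.0006, -0.0057],
       [-0.9895,  0.023 , -0.1424,  0.5153],
       [ 0.1424, -0.0027, -0.9898,  1.4384],
       [ 0.    ,  0.    ,  0.    ,  1.    ]])}
```

View pics/top0.png

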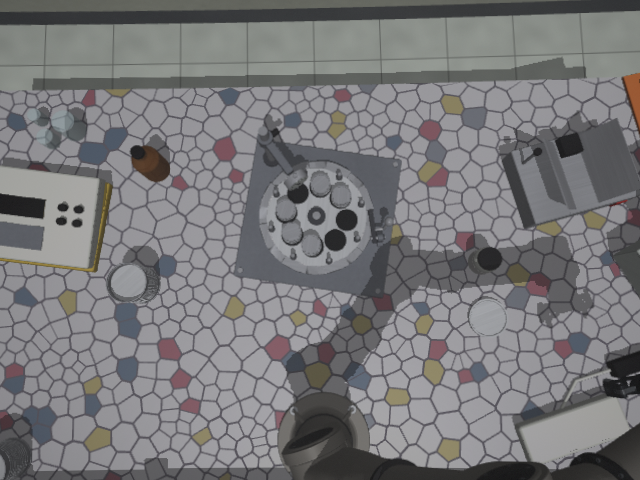

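View pics/scene0.png

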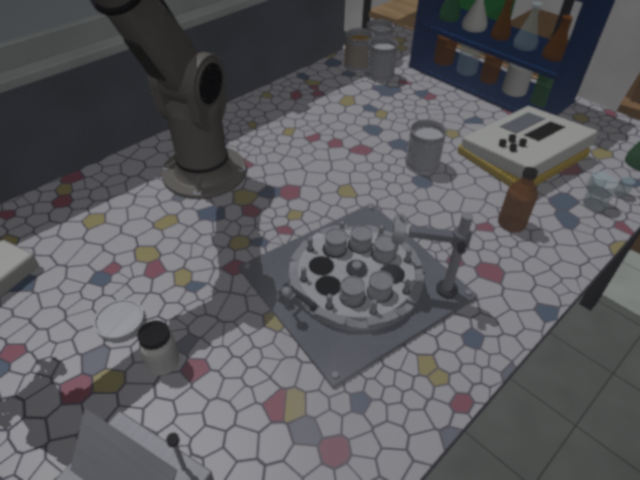

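The top view shows the dial hub near (317,215), the base corners near (260,140), (400,160), (380,297) and (236,277), the pawl near (378,225), and the gauge head near (297,178). In the scene view the ball lift is near (287,293), and the jar and lids stand to the right of the station. Next I'll take enlarged crops and build helpers.

```bash
cat > h.py <<'E'
from bench import r
import cv2,numpy as np
np.set_printoptions(precision=4,suppress=True)
def ray(n,uv,m=None):
    m=m or r.camera_model(n)
    p=cv2.undistortPoints(np.array([[uv]],float),m["camera_matrix"],m["D"])[0,0]
    T=m["camera_from_world"];R=T[:3,:3]
    d=R.T@np.array([*p,1]); return -R.T@T[:3,3],d/np.linalg.norm(d)
def onz(n,uv,z,m=None):
    o,d=ray(n,uv,m); return o+d*(z-o[2])/d[2]
def two(a,b):
    (o1,d1),(o2,d2)=a,b
    s=np.linalg.lstsq(np.c_[d1,-d2],o2-o1,rcond=None)[0]
    p,q=o1+s[0]*d1,o2+s[1]*d2
    return (p+q)/2,np.linalg.norm(p-q)
def proj(n,P,m=None):
    m=m or r.camera_model(n);T=m["camera_from_world"]
    return cv2.projectPoints(np.atleast_2d(P).astype(float),cv2.Rodrigues(T[:3,:3])[0],T[:3,3],m["camera_matrix"],m["D"])[0][:,0]
E
python3 - <<'E'
from h import *
t=cv2.imread("pics/top0.png");s=cv2.imread("pics/scene0.png")
g=lambda im:cv2.convertScaleAbs(im,alpha=1.5,beta=10)
a=cv2.resize(g(t[150:290,235:405]),None,fx=4,fy=4,interpolation=cv2.INTER_CUBIC)
b=cv2.resize(g(s[215:355,265:465]),None,fx=4,fy=4,interpolation=cv2.INTER_CUBIC)
cv2.imwrite("pics/tc.png",a);cv2.imwrite("pics/sc.png",b)
# base plate corners guess
for uv in [(260,140),(400,160),(380,297),(236,277)]: print(onz("top",uv,.014))
print(onz("top",(317,215),.062))
print("jar lids tin bottle",onz("top",(489,258),.1),onz("top",(488,318),.015),onz("top",(130,280),.119),onz("top",(138,152),.17))
E
```

```text
[0.7907 0.154  0.014 ]
[ 0.7256 -0.2261  0.014 ]
[ 0.3563 -0.1581  0.014 ]
[0.4177 0.22   0.014 ]
[0.5701 0.0022 0.062 ]
jar lids tin bottle [ 0.4441 -0.4244  0.1   ] [ 0.296  -0.4363  0.015 ] [0.4088 0.4611 0.119 ] [0.7153 0.4321 0.17  ]
```

View pics/tc.png

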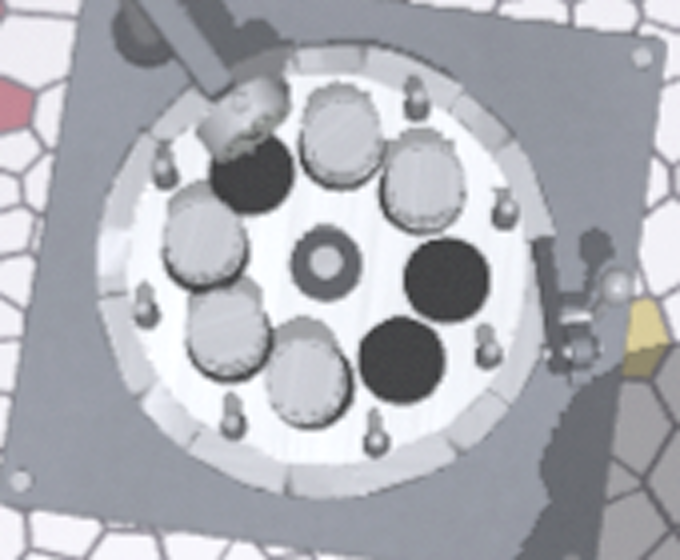

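View pics/sc.png

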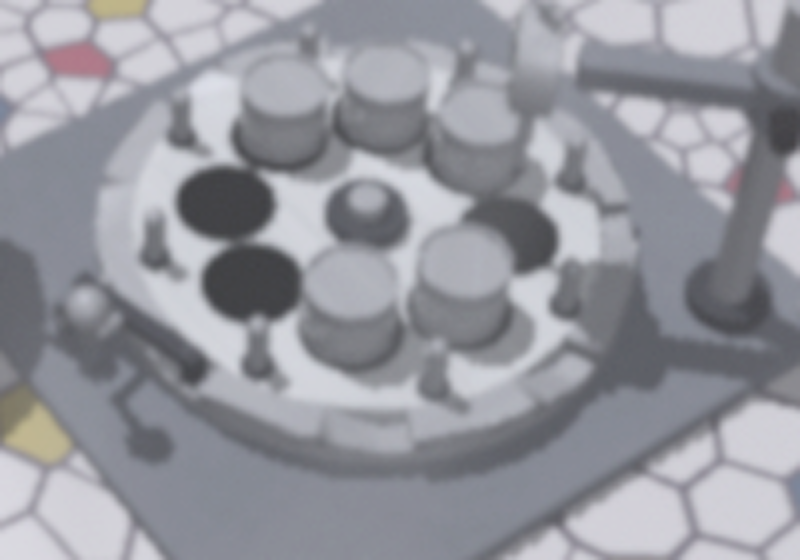

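Clear views: ball at top px ≈ (389,221.5) and scene px ≈ (286.2,290.7). The nearest stud sits between an empty pad (its CCW side) and a tin. Next I triangulate the ball and fit the dial.

```bash
cat > dial.py <<'E'
from h import *
def pads(im):   # dark pad blobs -> world at z=.042
    hsv=cv2.cvtColor(im,cv2.COLOR_BGR2HSV)
    m=((hsv[...,2]<62)).astype(np.uint8)
    n,l,st,c=cv2.connectedComponentsWithStats(m)
    return [(c[i],st[i,4],onz("top",c[i],.042)) for i in range(1,n) if 150<st[i,4]<600 and 250<c[i][0]<380 and 150<c[i][1]<285]
E
python3 - <<'E'
from dial import *
t=cv2.imread("pics/top0.png")
cr=lambda u,v:(235+(u-1.5)/4,150+(v-1.5)/4)
sr=lambda u,v:(265+(u-1.5)/4,215+(v-1.5)/4)
B=two(ray("top",cr(616,286)),ray("scene",sr(85,303)));print("ball",B)
H=two(ray("top",cr(326,262)),ray("scene",sr(366,198)));print("hub",H)
h=H[0]
for p in pads(t):
    d=p[2]-h;print(p[0],p[1],p[2],np.hypot(d[0],d[1]),np.degrees(np.arctan2(d[1],d[0])))
for n,uv in zip("nl r",[(376,436),(233,418),(0,0),(488,352)]):
    P=onz("top",cr(*uv),.079);d=P-h;print("stud",n,P,np.hypot(d[0],d[1]),np.degrees(np.arctan2(d[1],d[0])))
g=two(ray("top",cr(30,480)),ray("scene",sr(75,62)))
# prior prediction
y=np.radians(-10.2);u=np.radians(-10.2+15);print("ball rel hub, station frame",np.array([[np.cos(y),np.sin(y)],[-np.sin(y),np.cos(y)]])@(B[0]-h)[:2])
# corner bolts of plate: outer tc (20,481),(643,56)
print(onz("top",cr(20,481),.016),onz("top",cr(643,56),.016))
E
```

```text
ball (array([ 0.5433, -0.179 ,  0.0982]), np.float64(0.0005595885252829621))
hub (array([0.5709, 0.0048, 0.0578]), np.float64(0.0006644921317317627))
[298.1391 194.0639] 266 [0.6313 0.0512 0.042 ] 0.07617120243837833 37.50956591002352
[346.076  219.4532] 342 [ 0.5602 -0.0738  0.042 ] 0.07930990312426366 -97.76546287294687
[334.7638 239.5015] 343 [ 0.5076 -0.0427  0.042 ] 0.07909491213966229 -143.1201154482332
stud n [ 0.4538 -0.0251  0.079 ] 0.12081837058852955 -165.67450491441377
stud l [0.4674 0.0654 0.079 ] 0.11993082990443148 149.61609723716188
stud   [0.7449 0.2129 0.079 ] 0.27129683726216275 50.098232992487766
stud r [ 0.506  -0.0978  0.079 ] 0.12141540320851843 -122.30164973070616
ball rel hub, station frame [ 0.0054 -0.1858]
[0.4361 0.2101 0.016 ] [ 0.7152 -0.2129  0.016 ]
```

Request:
arm_command(
  increments=[
    [[0.03, 0.034, 0], [0, 0, 0], 0],
    [[0.06, 0.068, 0], [0, 0, -0.02], 0],
    [[0.09, 0.102, 0], [0, 0, -0.04], 0],
    [[0.12, 0.137, 0], [0, 0, -0.06], 0],
    [[0.15, 0.171, 0], [0, 0, -0.08], 0],
    [[0.18, 0.205, 0], [0, 0, -0.1], 0],
    [[0.21, 0.239, 0], [0, 0, -0.12], 0],
    [[0.24, 0.273, 0], [0, 0, -0.14], 0],
    [[0.27, 0.307, 0], [0, 0, -0.16], 0],
    [[0.3, 0.341, 0], [0, 0, -0.164], 0],
  ],
  newtons=40,
)

```text
clock: 1.1
tcp_pos: [0.4669, -0.3116, 0.2481]
orientation: [2.313, -2.126, -0.001]
contact_force: [0.1, -0.9, -0.1]
grip_width: -0.0
```

Request:
arm_command(
  increments=[
    [[0.03, 0.034, 0], [0, 0, 0], 0],
    [[0.06, 0.068, 0], [0, 0, 0], 0],
    [[0.09, 0.102, 0], [0, 0, 0], 0],
    [[0.119, 0.137, -0.02], [0, 0, 0], 0],
    [[0.119, 0.137, -0.04], [0, 0, 0], 0],
    [[0.119, 0.137, -0.06], [0, 0, 0], 0],
    [[0.119, 0.137, -0.07], [0, 0, 0], 0],
    [[0.119, 0.137, -0.07], [0, 0, 0], 0],
  ],
)

```text
clock: 1.9
tcp_pos: [0.5839, -0.1763, 0.1766]
orientation: [2.312, -2.125, -0.005]
contact_force: [0.6, 0.9, -0.2]
grip_width: 0.0001
```

```bash
python3 - <<'E'
from h import *
o=r.get_obs();print(o["clock"],o["tcp_pos"],o["orientation"],o["contact_force"],o["grip_width"])
w=r.grab_frame("wrist");m=r.camera_model("wrist")
R=cv2.Rodrigues(o["orientation"])[0];tip=o["tcp_pos"]+.017*R[:,2];print(R,tip)
print(proj("wrist",[[.543,-.179,.094],tip],m))
s=r.grab_frame("scene");t=r.grab_frame("top")
a=cv2.resize(s[180:360,230:430],(480,432));b=cv2.resize(t[150:290,270:425],(320,290))
W=cv2.resize(w,(320,240));c=np.zeros((532,800,3),np.uint8);c[:432,:480]=a;c[:290,480:]=b;c[292:532,480:]=W
cv2.imwrite("pics/c1.png",cv2.convertScaleAbs(c,alpha=1.4))
print(proj("scene",[tip]),proj("top",[tip]))
E
```

```text
1.9 [ 0.5839 -0.1763  0.1766] [ 2.3118 -2.1245 -0.0048] [ 0.5522  0.8774 -0.2442] 7.030704914060095e-05
[[ 0.0843 -0.9964 -0.0035]
 [-0.9964 -0.0843  0.0007]
 [-0.001   0.0034 -1.    ]] [ 0.5839 -0.1763  0.1596]
[[319.8254 310.0097]
 [321.2764 302.736 ]]
[[300.3843 280.7562]] [[389.7432 200.4446]]
```

View pics/c1.png

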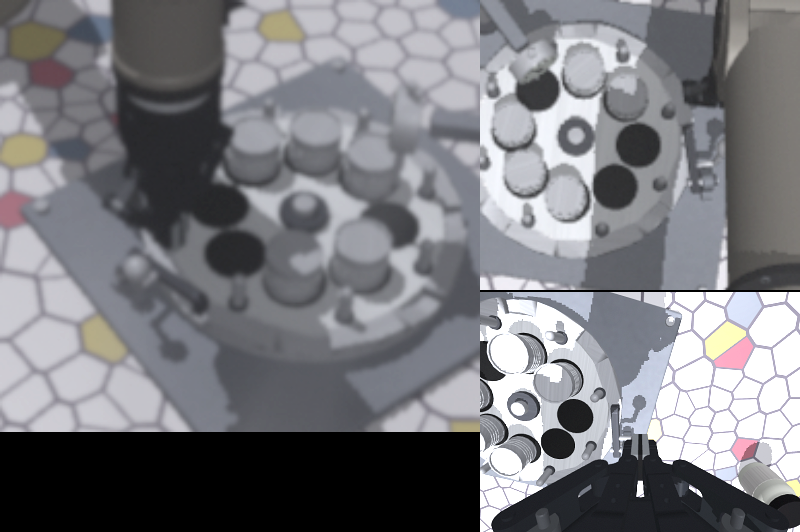

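The fingertip projects where it appears (composite about (170,245)), and the ball is untouched about 18 mm ahead of it towards the robot. I'll go down and throw the pawl over.

Request:
arm_command(
  increments=[
    [[0, 0, -0.03], [0, 0, 0], 0],
    [[0, 0, -0.055], [0, 0, 0], 0],
    [[0, 0, -0.073], [0, 0, 0], 0],
    [[0, 0, -0.073], [0, 0, 0], 0],
    [[-0.01, -0.001, -0.073], [0, 0, 0], 0],
    [[-0.016, -0.001, -0.073], [0, 0, 0], 0],
    [[-0.022, -0.002, -0.073], [0, 0, 0], 0],
    [[-0.028, -0.002, -0.073], [0, 0, 0], 0],
    [[-0.034, -0.003, -0.073], [0, 0, 0], 0],
    [[-0.04, -0.003, -0.073], [0, 0, 0], 0],
  ],
)

```text
clock: 3.05
tcp_pos: [0.5446, -0.1795, 0.1056]
orientation: [2.313, -2.125, 0.0]
contact_force: [1.0, 0.6, 1.2]
grip_width: -0.0
```

Request:
arm_command(
  increments=[
    [[-0.006, 0, 0], [0, 0, 0], 0],
    [[-0.012, -0.001, 0], [0, 0, 0], 0],
    [[-0.018, -0.001, 0], [0, 0, 0], 0],
    [[-0.024, -0.002, 0], [0, 0, 0], 0],
    [[-0.028, -0.002, 0], [0, 0, 0], 0],
    [[-0.032, -0.003, 0], [0, 0, 0], 0],
    [[-0.036, -0.003, 0], [0, 0, 0], 0],
    [[-0.039, -0.003, 0], [0, 0, 0], 0],
    [[-0.041, -0.003, 0], [0, 0, 0], 0],
    [[-0.041, -0.003, 0], [0, 0, 0], 0],
  ],
)

```text
clock: 4.05
tcp_pos: [0.5039, -0.1822, 0.1052]
orientation: [2.313, -2.125, -0.0]
contact_force: [0.4, -0.6, -0.7]
grip_width: 0.0001
```

```bash
python3 - <<'E'
from h import *
o=r.get_obs();print(o["clock"],o["tcp_pos"],o["contact_force"])
s=r.grab_frame("scene");w=r.grab_frame("wrist")
a=cv2.resize(s[180:360,230:430],(480,432));W=cv2.resize(w,(320,240))
c=np.zeros((432,800,3),np.uint8);c[:,:480]=a;c[:240,480:]=W
cv2.imwrite("pics/c2.png",cv2.convertScaleAbs(c,alpha=1.4))
print((proj("scene",[[.476,-.185,.092]])-[230,180])*2.4)
E
```

```text
4.05 [ 0.5039 -0.1822  0.1052] [ 0.4453 -0.5857 -0.7147]
[[ 77.3514 230.4531]]
```

View pics/c2.png

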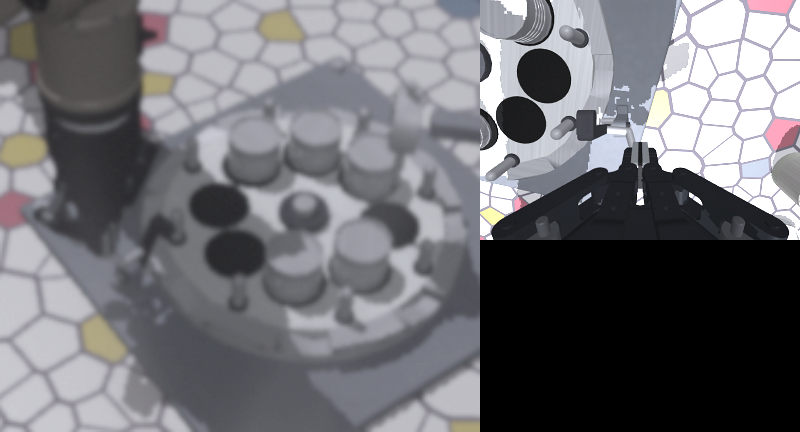

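The pawl bar stands up steeply (scene composite about (160,230)). I'll push a few mm more to the stop, then back off and rise.

Request:
arm_command(
  increments=[
    [[-0.002, 0, 0], [0, 0, 0], 0],
    [[-0.003, 0, 0], [0, 0, 0], 0],
    [[-0.004, 0, 0], [0, 0, 0], 0],
    [[-0.004, 0, 0], [0, 0, 0], 0],
    [[-0.004, 0, 0], [0, 0, 0], 0],
  ],
)

```text
clock: 4.65
tcp_pos: [0.5004, -0.1822, 0.1054]
orientation: [-2.313, 2.125, -0.001]
contact_force: [1.0, -0.5, 1.4]
grip_width: 0.0001
```

Request:
arm_command(
  increments=[
    [[0.004, 0, 0], [0, 0, 0], 0],
    [[0.012, 0, 0], [0, 0, 0], 0],
    [[0.012, 0, 0.03], [0, 0, 0], 0],
    [[0.012, 0, 0.07], [0, 0, 0], 0],
    [[-0.02, 0.03, 0.1], [0, 0, 0], 0],
    [[-0.04, 0.07, 0.1], [0, 0, 0], 0],
    [[-0.055, 0.11, 0.1], [0, 0, 0], 0],
    [[-0.055, 0.118, 0.1], [0, 0, 0], 0],
    [[-0.055, 0.118, 0.1], [0, 0, 0], 0],
  ],
)

```text
clock: 5.55
tcp_pos: [0.4458, -0.0628, 0.2057]
orientation: [-2.317, 2.121, -0.001]
contact_force: [-0.4, -0.2, 0.1]
grip_width: 0.0001
```

```bash
python3 - <<'E'
from h import *
o=r.get_obs();print(o["clock"],o["tcp_pos"],o["orientation"],o["contact_force"])
s=r.grab_frame("scene");t=r.grab_frame("top")
a=cv2.resize(s[180:360,230:430],(480,432));b=cv2.resize(t[150:290,245:400],(320,290))
c=np.zeros((432,800,3),np.uint8);c[:,:480]=a;c[:290,480:]=b
cv2.imwrite("pics/c3.png",cv2.convertScaleAbs(c,alpha=1.4))
E
```

```text
5.55 [ 0.4458 -0.0628  0.2057] [-2.3169  2.1207 -0.0011] [-0.3902 -0.1818  0.0701]
```

View pics/c3.png

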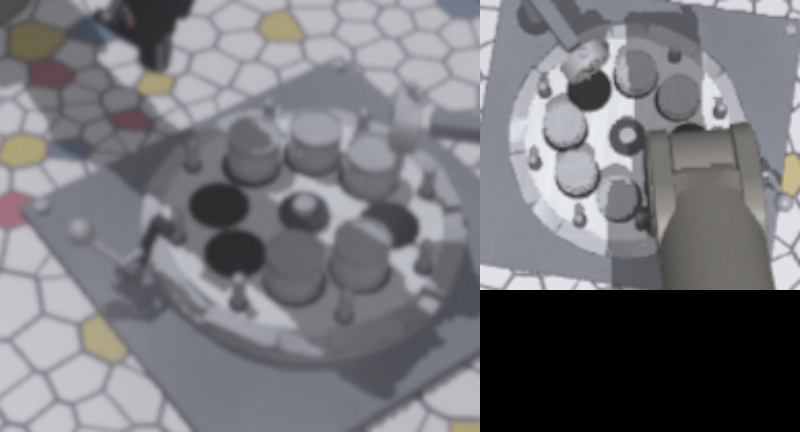

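The ball shows at composite (80,230) against a predicted (77,230), so the pawl is fully over and staying up. Now I compute the stud push path.

```bash
python3 - <<'E'
from h import *
o=r.get_obs();print(o["joints"])
h=np.array([.571,.004]);p0=np.array([.4453,-.0634]);a0=94.8
def c(th,gap,rad=.124):
    a=np.radians(th);return h+rad*np.array([np.cos(a),np.sin(a)])-(.02025+gap)*np.array([np.sin(a),-np.cos(a)])
s=c(-165.6,.007)
print("approach",s-p0,np.radians(-165.6+270-a0),"z",.075-.2048)
c0=s
for d in [0,2,5,9,13,17,21,25,29,33,37,41,44,45.4]:
    print(d,c(-165.6-d,0)-c0,round(np.radians(-d),4))
E
```

```text
[ 0.2635  0.1763 -0.2841  2.1     0.0646  0.8728 -1.5446]
approach [0.0124 0.0102] 0.1675516081914558 z -0.12980000000000003
0 [-0.0017  0.0068] 0.0
2 [-0.0034  0.0108] -0.0349
5 [-0.0057  0.017 ] -0.0873
9 [-0.0082  0.0254] -0.1571
13 [-0.0101  0.034 ] -0.2269
17 [-0.0115  0.0426] -0.2967
21 [-0.0122  0.0514] -0.3665
25 [-0.0123  0.0601] -0.4363
29 [-0.0118  0.0689] -0.5061
33 [-0.0107  0.0776] -0.576
37 [-0.0089  0.0862] -0.6458
41 [-0.0066  0.0946] -0.7156
44 [-0.0045  0.1009] -0.7679
45.4 [-0.0034  0.1037] -0.7924
```

Request:
arm_command(
  increments=[
    [[0.006, 0.005, 0], [0, 0, 0.09], 0],
    [[0.0125, 0.01, 0], [0, 0, 0.168], 0],
    [[0.0125, 0.01, 0], [0, 0, 0.168], 0],
    [[0.0125, 0.01, -0.04], [0, 0, 0.168], 0],
    [[0.0125, 0.01, -0.08], [0, 0, 0.168], 0],
    [[0.0125, 0.01, -0.11], [0, 0, 0.168], 0],
    [[0.0125, 0.01, -0.13], [0, 0, 0.168], 0],
    [[0.0125, 0.01, -0.13], [0, 0, 0.168], 0],
    [[0.0125, 0.01, -0.13], [0, 0, 0.168], 0],
  ],
)

```text
clock: 6.55
tcp_pos: [0.4578, -0.055, 0.0754]
orientation: [2.481, -1.926, -0.001]
contact_force: [0.5, 0.2, -0.2]
grip_width: 0.0003
```

```bash
python3 - <<'E'
from h import *
o=r.get_obs();print(o["clock"],o["tcp_pos"],cv2.Rodrigues(o["orientation"])[0],o["contact_force"])
w=r.grab_frame("wrist");s=r.grab_frame("scene")
a=cv2.resize(s[180:360,230:430],(400,360));W=cv2.resize(w,(400,300))
c=np.zeros((360,800,3),np.uint8);c[:,:400]=a;c[:300,400:]=W
cv2.imwrite("pics/c4.png",cv2.convertScaleAbs(c,alpha=1.4))
E
```

```text
6.55 [ 0.4578 -0.055   0.0754] [[ 0.2478 -0.9688 -0.0008]
 [-0.9688 -0.2478 -0.0002]
 [ 0.      0.0008 -1.    ]] [ 0.4761  0.2195 -0.2453]
```

View pics/c4.png

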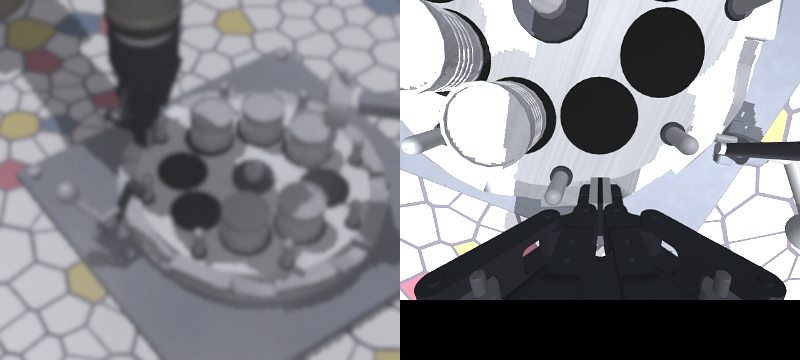

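In the wrist view the stud is at (555,185), just left of the shut fingertips at (600,185), and the finger is over the empty pad's side, clear of the tins. Now I push it.

Request:
arm_command(
  increments=[
    [[-0.001, 0.003, 0], [0, 0, 0], 0],
    [[-0.0017, 0.0065, 0], [0, 0, 0], 0],
    [[-0.0025, 0.0087, 0], [0, 0, -0.0175], 0],
    [[-0.0034, 0.0108, 0], [0, 0, -0.035], 0],
    [[-0.0045, 0.0139, 0], [0, 0, -0.061], 0],
    [[-0.0057, 0.017, 0], [0, 0, -0.087], 0],
    [[-0.007, 0.0212, 0], [0, 0, -0.122], 0],
    [[-0.0082, 0.0254, 0], [0, 0, -0.157], 0],
    [[-0.0092, 0.0297, 0], [0, 0, -0.192], 0],
    [[-0.0101, 0.034, 0], [0, 0, -0.227], 0],
  ],
)

```text
clock: 7.65
tcp_pos: [0.4473, -0.0203, 0.0753]
orientation: [2.246, -2.196, 0.0]
contact_force: [-0.2, -2.5, 1.1]
grip_width: 0.0001
```

Request:
arm_command(
  increments=[
    [[-0.0008, 0.0043, 0], [0, 0, -0.035], 0],
    [[-0.0014, 0.0086, 0], [0, 0, -0.07], 0],
    [[-0.0018, 0.013, 0], [0, 0, -0.105], 0],
    [[-0.0021, 0.0174, 0], [0, 0, -0.14], 0],
    [[-0.0022, 0.0217, 0], [0, 0, -0.175], 0],
    [[-0.0022, 0.0261, 0], [0, 0, -0.209], 0],
    [[-0.002, 0.0305, 0], [0, 0, -0.244], 0],
    [[-0.0017, 0.0349, 0], [0, 0, -0.279], 0],
    [[-0.0012, 0.0392, 0], [0, 0, -0.314], 0],
    [[-0.0006, 0.0436, 0], [0, 0, -0.349], 0],
  ],
)

```text
clock: 8.65
tcp_pos: [0.4459, 0.0233, 0.0751]
orientation: [1.83, -2.551, -0.001]
contact_force: [-0.9, -2.5, 1.9]
grip_width: -0.0003
```

Request:
arm_command(
  increments=[
    [[0.0009, 0.0043, 0], [0, 0, -0.035], 0],
    [[0.0018, 0.0086, 0], [0, 0, -0.07], 0],
    [[0.0029, 0.0128, 0], [0, 0, -0.105], 0],
    [[0.0041, 0.017, 0], [0, 0, -0.14], 0],
    [[0.0047, 0.0191, 0], [0, 0, -0.157], 0],
    [[0.0053, 0.0207, 0], [0, 0, -0.172], 0],
    [[0.0058, 0.022, 0], [0, 0, -0.18], 0],
    [[0.006, 0.0225, 0], [0, 0, -0.185], 0],
    [[0.006, 0.0225, 0], [0, 0, -0.185], 0],
  ],
)

```text
clock: 9.55
tcp_pos: [0.4528, 0.0458, 0.0752]
orientation: [1.591, -2.708, -0.0]
contact_force: [-2.2, -1.0, -1.0]
grip_width: -0.0002
```

```bash
python3 - <<'E'
from dial import *
o=r.get_obs();print(o["clock"],o["tcp_pos"],o["contact_force"])
t=r.grab_frame("top");cv2.imwrite("pics/top2.png",t)
h=np.array([.571,.004])
for p in pads(t):
    d=p[2][:2]-h;print(p[0],p[1],np.hypot(*d),np.degrees(np.arctan2(d[1],d[0])))
s=r.grab_frame("scene")
a=cv2.resize(s[180:360,230:430],(400,360));b=cv2.resize(t[150:290,245:400],(400,361))
c=np.zeros((361,800,3),np.uint8);c[:360,:400]=a;c[:,400:]=b
cv2.imwrite("pics/c5.png",cv2.convertScaleAbs(c,alpha=1.4))
E
```

```text
9.55 [0.4528 0.0458 0.0752] [-2.2316 -0.9982 -0.9638]
[318.0235 186.4412] 340 0.07994367621513565 -4.244040621104134
[335.8542 238.5685] 343 0.07861998407305187 -140.87985486053265
```

View pics/c5.png

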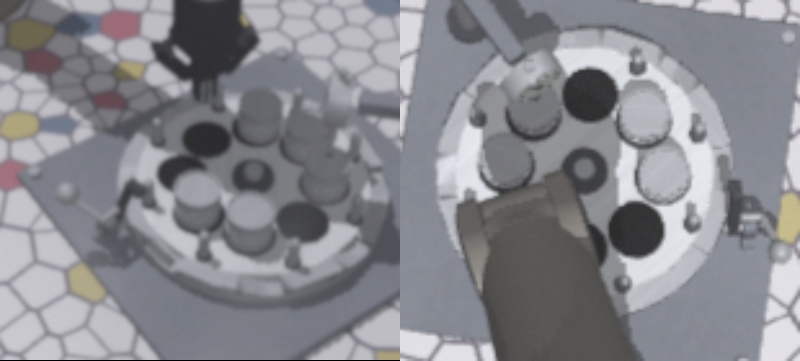

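The dial turned 43.1° (empty pad from −97.8° to −140.9°), all the tins are standing, and the pawl is still up. Push about 2.7° more.

Request:
arm_command(
  increments=[
    [[0.001, 0.0017, 0], [0, 0, -0.016], 0],
    [[0.002, 0.0033, 0], [0, 0, -0.031], 0],
    [[0.003, 0.005, 0], [0, 0, -0.047], 0],
    [[0.003, 0.005, 0], [0, 0, -0.047], 0],
    [[0.003, 0.005, 0], [0, 0, -0.047], 0],
  ],
)

```text
clock: 10.15
tcp_pos: [0.4568, 0.0513, 0.0755]
orientation: [-1.527, 2.744, -0.001]
contact_force: [-1.4, -0.2, -0.8]
grip_width: -0.0002
```

```bash
python3 - <<'E'
from dial import *
o=r.get_obs();print(o["clock"],o["tcp_pos"],o["contact_force"])
t=r.grab_frame("top");h=np.array([.571,.004])
for p in pads(t):
    d=p[2][:2]-h;print(p[0],p[1],np.hypot(*d),np.degrees(np.arctan2(d[1],d[0])))
E
```

```text
10.15 [0.4568 0.0513 0.0755] [-1.3698 -0.2281 -0.7978]
[319.7522 186.5664] 339 0.07996996130379096 -7.540079466567281
[334.4956 239.6598] 341 0.0786368968299854 -144.2216261346022
```

The pad is now at −144.2°, 1.1° past one exact notch from the start. That puts the estimated dial at about −0.755. Next I retreat, lift, and move to the far side of the ball.

Request:
arm_command(
  increments=[
    [[-0.0025, -0.0035, 0], [0, 0, 0], 0],
    [[-0.005, -0.007, 0], [0, 0, 0], 0],
    [[-0.005, -0.007, 0.04], [0, 0, 0], 0],
    [[-0.005, -0.007, 0.085], [0, 0, 0], 0],
    [[-0.005, -0.007, 0.13], [0, 0, 0], 0],
    [[-0.006, -0.045, 0.13], [0, 0, 0.13], 0],
    [[-0.008, -0.085, 0.13], [0, 0, 0.26], 0],
    [[-0.01, -0.13, 0.13], [0, 0, 0.39], 0],
    [[-0.012, -0.17, 0.13], [0, 0, 0.52], 0],
    [[-0.014, -0.21, 0.13], [0, 0, 0.64], 0],
  ],
)

```text
clock: 11.2
tcp_pos: [0.4419, -0.1589, 0.2056]
orientation: [-2.313, 2.125, -0.002]
contact_force: [1.1, -0.1, 0.4]
grip_width: 0.0003
```

Request:
arm_command(
  increments=[
    [[-0.002, -0.029, 0], [0, 0, 0], 0],
    [[-0.002, -0.029, 0], [0, 0, 0], 0],
    [[-0.002, -0.029, 0], [0, 0, 0], 0],
  ],
)

```text
clock: 11.5
tcp_pos: [0.4399, -0.1867, 0.2053]
orientation: [-2.305, 2.134, -0.0]
contact_force: [0.5, 1.1, -0.2]
grip_width: -0.0002
```

```bash
python3 - <<'E'
from dial import *
o=r.get_obs();print(o["clock"],o["tcp_pos"],o["contact_force"]);print(cv2.Rodrigues(o["orientation"])[0])
t=r.grab_frame("top");h=np.array([.571,.004])
for p in pads(t):
    d=p[2][:2]-h;print(p[0],p[1],np.hypot(*d),np.degrees(np.arctan2(d[1],d[0])))
s=r.grab_frame("scene");w=r.grab_frame("wrist");R=cv2.Rodrigues(o["orientation"])[0]
tip=o["tcp_pos"]+.017*R[:,2]
print((proj("scene",[tip,[.476,-.185,.092]])-[230,180])*2,proj("wrist",[[.476,-.185,.092]])*.625+[400,0])
c=np.zeros((360,800,3),np.uint8);c[:,:400]=cv2.resize(s[180:360,230:430],(400,360));c[:300,400:]=cv2.resize(w,(400,300))
cv2.imwrite("pics/c6.png",cv2.convertScaleAbs(c,alpha=1.4))
E
```

```text
11.5 [ 0.4399 -0.1867  0.2053] [ 0.4725  1.137  -0.2221]
[[ 0.0768 -0.997   0.0003]
 [-0.997  -0.0768  0.0002]
 [-0.0001 -0.0003 -1.    ]]
[319.7928 186.4775] 333 0.080221408225424 -7.597650136151139
[334.7214 239.8635] 359 0.07942223499427968 -144.11654058469364
[312.1489 245.9045] 356 0.07994990110091434 170.7632573641819
[[ 33.3185 109.7672]
 [ 64.4595 192.0442]] [[603.5841 119.0109]]
```

View pics/c6.png

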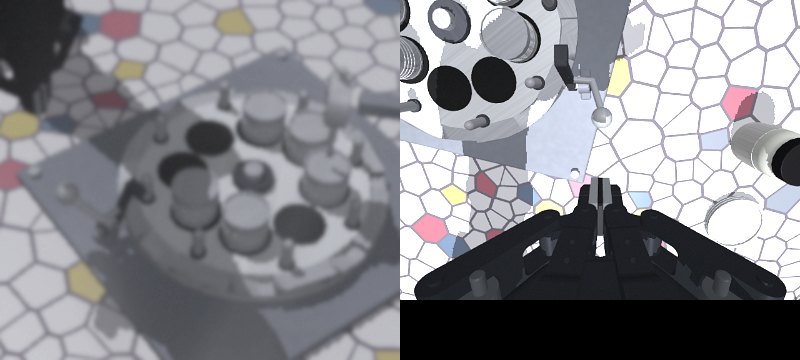

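The wrist view shows the ball at (601,117), as predicted. Descend and tip it back.

Request:
arm_command(
  increments=[
    [[0, 0, -0.035], [0, 0, 0], 0],
    [[0, 0, -0.075], [0, 0, 0], 0],
    [[0, 0, -0.1], [0, 0, 0], 0],
    [[0, 0, -0.1], [0, 0, 0], 0],
    [[0.006, 0, -0.1], [0, 0, 0], 0],
    [[0.01, 0.001, -0.1], [0, 0, 0], 0],
    [[0.014, 0.001, -0.1], [0, 0, 0], 0],
    [[0.017, 0.001, -0.1], [0, 0, 0], 0],
    [[0.02, 0.002, -0.1], [0, 0, 0], 0],
    [[0.023, 0.002, -0.1], [0, 0, 0], 0],
  ],
)

```text
clock: 12.65
tcp_pos: [0.4637, -0.1841, 0.1056]
orientation: [-2.307, 2.132, -0.001]
contact_force: [-0.3, 0.4, 0.7]
grip_width: 0.0002
```

Request:
arm_command(
  increments=[
    [[0.003, 0, 0], [0, 0, 0], 0],
    [[0.006, 0, 0], [0, 0, 0], 0],
    [[0.009, 0.001, 0], [0, 0, 0], 0],
    [[0.009, 0.001, 0], [0, 0, 0], 0],
    [[0.009, 0.001, 0], [0, 0, 0], 0],
  ],
)

```text
clock: 13.15
tcp_pos: [0.4722, -0.1832, 0.1052]
orientation: [2.308, -2.132, -0.0]
contact_force: [0.5, 0.5, -0.5]
grip_width: 0.0002
```

```bash
cat > look.py <<'E'
from dial import *
import sys
o=r.get_obs();print(o["clock"],o["tcp_pos"],o["contact_force"])
t=r.grab_frame("top");h=np.array([.571,.004])
for p in pads(t):
    d=p[2][:2]-h;print(p[0],p[1],np.hypot(*d),np.degrees(np.arctan2(d[1],d[0])))
s=r.grab_frame("scene");w=r.grab_frame("wrist");cv2.imwrite("pics/s_"+sys.argv[1],s);cv2.imwrite("pics/t_"+sys.argv[1],t)
print((proj("scene",[[.543,-.179,.094]])-[230,180])*2)
c=np.zeros((360,800,3),np.uint8);c[:,:400]=cv2.resize(s[180:360,230:430],(400,360));c[:300,400:]=cv2.resize(w,(400,300))
cv2.imwrite("pics/"+sys.argv[1],cv2.convertScaleAbs(c,alpha=1.4))
E
python3 look.py c7.png
```

```text
13.15 [ 0.4722 -0.1832  0.1052] [ 0.5117  0.4873 -0.5216]
[319.8694 186.5727] 337 0.0799871398150023 -7.762877015357622
[334.7214 239.8635] 359 0.07942223499427968 -144.11654058469364
[312.1457 245.74  ] 350 0.07952201262627484 170.7133554235844
[[111.9753 223.2034]]
```

View pics/c7.png

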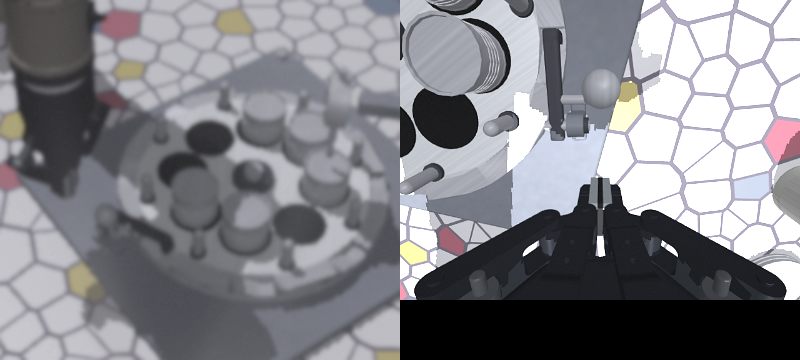

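The pawl fell. In this view the ball sits near (105,216), compared with (112,221) at the start, so it may be resting high. I'll retreat the arm and compare numerically with the start pictures.

Request:
arm_command(
  increments=[
    [[-0.01, 0, 0], [0, 0, 0], 0],
    [[-0.01, 0, 0.04], [0, 0, 0], 0],
    [[-0.01, 0, 0.08], [0, 0, 0], 0],
    [[-0.01, -0.04, 0.1], [0, 0, 0], 0],
    [[-0.03, -0.08, 0.1], [0, 0, 0], 0],
    [[-0.05, -0.12, 0.1], [0, 0, 0], 0],
    [[-0.08, -0.15, 0.11], [0, 0, 0], 0],
    [[-0.1, -0.19, 0.12], [0, 0, 0], 0],
    [[-0.12, -0.23, 0.13], [0, 0, 0], 0],
    [[-0.14, -0.27, 0.13], [0, 0, 0], 0],
  ],
)

```text
clock: 14.3
tcp_pos: [0.3308, -0.4548, 0.2367]
orientation: [-2.307, 2.132, -0.004]
contact_force: [1.3, 0.2, 0.2]
grip_width: -0.0003
```

```bash
python3 - <<'E'
from dial import *
o=r.get_obs();print(o["clock"],o["tcp_pos"])
s=r.grab_frame("scene");t=r.grab_frame("top");cv2.imwrite("pics/s8.png",s);cv2.imwrite("pics/t8.png",t)
h=np.array([.571,.004])
for p in pads(t):
    d=p[2][:2]-h;print(p[0],p[1],np.hypot(*d),np.degrees(np.arctan2(d[1],d[0])))
piv=np.array([.511,-.182,.048]);u=np.array([.9965,.084,0])
for a in (0,.065,.13):
    th=np.radians(55.2)+a;P=piv+.056*(np.cos(th)*u+np.sin(th)*np.array([0,0,1]));print(a,proj("scene",[P]),proj("top",[P]))
def match(A,B,uv,k=6,S=8):
    g=lambda im:cv2.cvtColor(im,cv2.COLOR_BGR2GRAY)
    x,y=map(round,uv);T=g(A)[y-k:y+k+1,x-k:x+k+1];W=g(B)[y-k-S:y+k+S+1,x-k-S:x+k+S+1]
    T,W=[cv2.resize(i,None,fx=8,fy=8,interpolation=cv2.INTER_CUBIC) for i in(T,W)]
    m=cv2.minMaxLoc(cv2.matchTemplate(W,T,cv2.TM_CCOEFF_NORMED));return m[1],(np.array(m[3])/8-S)
s0=cv2.imread("pics/scene0.png");t0=cv2.imread("pics/top0.png")
for k in(5,7,9):print("scene ball",match(s0,s,(286,291),k),"top ball",match(t0,t,(389,221),k))
print("ref scene bolt col",match(s0,s,(448,288),7))
a=cv2.resize(s0[270:330,270:330],(400,400),interpolation=cv2.INTER_CUBIC);b=cv2.resize(s[270:330,270:330],(400,400),interpolation=cv2.INTER_CUBIC)
cv2.imwrite("pics/cmp.png",cv2.convertScaleAbs(np.hstack([a,b]),alpha=1.4))
E
```

```text
14.3 [ 0.3308 -0.4548  0.2367]
[319.803  186.5075] 335 0.08014350202484352 -7.6232935965757616
[334.8669 239.8357] 353 0.07959474164717088 -143.86625033963324
[312.0377 245.7913] 345 0.07969531593069441 170.52609929376646
0 [[285.8226 291.6495]] [[388.6467 221.6552]]
0.065 [[284.6855 290.2667]] [[388.8823 222.7058]]
0.13 [[283.5079 288.9176]] [[389.1157 223.8206]]
scene ball (0.9507110714912415, array([0.25 , 0.375])) top ball (0.7024450302124023, array([-0.375,  0.   ]))
scene ball (0.8323217034339905, array([0.375, 0.25 ])) top ball (0.6293435096740723, array([-0.125, -0.25 ]))
scene ball (0.7003265619277954, array([0.375, 0.125])) top ball (0.6707282662391663, array([ 0.  , -0.25]))
ref scene bolt col (0.9959009289741516, array([0., 0.]))
```

View pics/cmp.png

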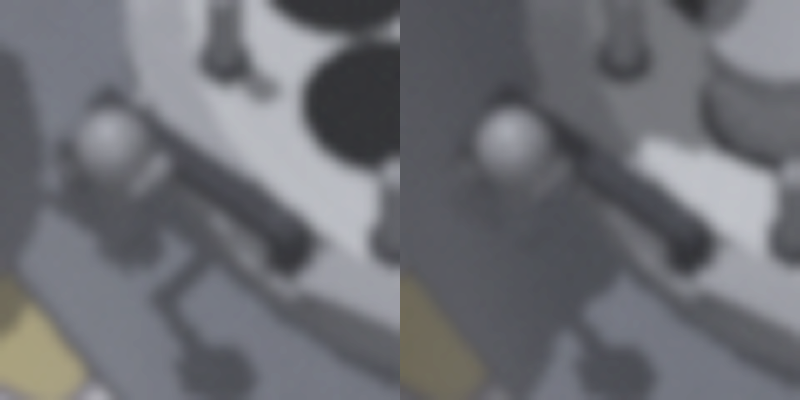

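The pawl looks the same as at the start: the ball is within 0.4 px, where a nose resting on the ring would show about 3.5 px. The pads show the dial one notch back, the tins stand, and the arm is clear. Handing in.

```bash
python3 -c "
from bench import r
print(r.hand_in())"
```

```text
the job is handed in; nothing more can be done
None
```

The turntable is one notch back with the pawl down in its notch. I handed it in after about 14.4 s of the 69 s allowed; the interface reports no verdict.

I threw the pawl right over with the shut fingertips on its ball. I then pushed the dial clockwise by the stud nearest the robot, tipped the pawl back down, and moved the arm clear before handing in.

**Last checks**
- **Pawl:** the ball is within about 0.4 px of its starting place in the scene camera. A nose resting on the ring would show about 3.5 px, so I judge it fully seated. An earlier blurred view had the ball looking slightly high; the direct comparison with the first picture did not bear that out. The top camera's match for the ball was only fair (score 0.6–0.7), because the arm shaded that spot.
- **Dial:** I estimate −0.75 to −0.765 rad, inside the allowed −0.835 to −0.695. It took two pushes, as the first stopped about 2° short. The pads disagreed by about 2° when I worked out the angle from the station's direction, which I put down to a small error in the hub position.
- **Tins:** they stood upright on their pads in the pictures after the push. I did not measure their distance from the pad centres, or tin a's distance from the gauge tip.
- **Surroundings:** I saw no sign of contact with the gauge, big tin, bottle, jar or lids, and contact forces stayed around 3 N or less at every reading. I did not measure their positions again at the end.

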